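# Nest the bar set on the round cork mat

## Task

Build the room's bar set on the round cork mat, from the bottom up: first the pewter dish in the middle of the mat, then the black jigger upright in the dish, then the short wide green glass in the jigger's cup, and last the tall slim green glass inside the short one. Let go of each piece, standing upright and still in its place, before you fetch the next; set the glasses down gently, never dropping them, and leave the corkscrew and the ice bucket lid where they lie.

Things in the scene. Friction and masses are not known exactly. Their poses are not given: they have to be found in the camera images.
- mat_round: The round cork mat, a disc 96 mm across and 4 mm thick, fixed to the white shelf. Origin: centre of its underside, on the shelf (top surface at 4 mm).
- mat_square: The square cork mat, 90 x 90 mm and 4 mm thick, fixed to the shelf; not the place for the tower. Origin: centre of its underside; x and y along its sides.
- dish: Small round pewter dish (grey metal), loose, about 0.12 kg: straight outer wall 66 mm across, 18 mm high; wall 4 mm, so 58 mm across inside; inner floor 6 mm above its underside. Origin: centre of its underside; z up, round about z.
- jigger: Matte black bar jigger, loose, 0.12 kg, 80 mm high, upright. Foot 48 mm across; waist 26 mm across at 28 mm height; from 36 to 80 mm a round open cup, outside 57 mm across at its bottom, 60 mm at the rim, wall 3 mm, inner floor 40 mm above the underside (inside 51 mm across there, 54 mm at the rim). Origin: centre of its underside; z up, round about z.
- short_glass: Short wide green shot glass, loose, 0.09 kg, 64 mm high, open at the top; outside 39 mm across at the foot, 48 mm at the rim, wall 3 mm, inner floor 6 mm above the underside (inside 34 mm across there, 42 mm at the rim). In the jigger's cup it stands 24 mm proud of the rim. Origin: centre of its underside; z up, round about z.
- tall_glass: The tall slim green shooter glass, loose, about 0.08 kg, 88 mm high; outside 25 mm across at the foot, 33 mm at the rim. Standing inside the short glass it stands 30 mm proud of that rim. Origin: centre of its underside; z up, round about z.
- bucket_lid: Pewter ice bucket lid lying flat on the shelf, 110 mm across, with a knob in the middle, 37 mm high in all; to be left alone. Origin: centre of its underside.
- corkscrew: Brass corkscrew with a rosewood T handle, lying on the shelf, 81 mm long, 80 mm wide over the handle, 18 mm high; to be left alone. x along the screw towards its tip, y along the handle; origin on the shelf between handle and tip.

How it is judged:
By the outcome, as a careful person would: the job done as asked, in the order asked, and still so for the second after the job is handed in, with the robot touching nothing.
It also fails if it takes over 128 s, if anything falls off the work surface, if the arm or the gripper's body presses on something with over 40 N, if the wrist force passes 120 N, or if a joint passes its speed limit or range.

## Robot

A 6-joint arm with a two-finger parallel gripper is mounted at the origin on the work surface. World frame = base frame: x ahead of the robot, y to its left, z up, the work surface at z = 0. Lengths are in m, angles in rad, forces in N, time in s.
With the tool pointing down it reaches from about 0.425 to 0.95 m from the base axis. Payload 3.5 kg.
Tool frame: the origin (TCP) lies between the finger pads; the fingertips stand 19 mm ahead of it and the grasp point (between the pads) is the TCP; z points along the fingers, y is the direction in which the jaws open and shut (so a half turn about z gives the same grasp; the last joint's range is limited). The gripper opens to 85 mm and grips with 20 to 120 N. Pads are 22 mm wide; open, the fingers measure 114 mm over their backs; the gripper's body (76 mm by 85 mm) begins 54 mm behind the grasp point. The pads swing forward as they close: fully open they stand 13 mm farther back than shut.
Start: joints at [0.984, 0.286, 1.577, -0, 1.279, -0.15], TCP at [0.286, 0.612, 0.25] pointing down, gripper open.
Joint ranges: [-2.77, 2.77], [-0.9, 2.22], [0.21, 2.48], [-1.53, 4.67], [0.24, 2.81], [-2.84, 2.84]. Speed limits (rad/s): [2.79, 2.79, 3.14, 3.14, 3.14, 3.14].

## Interface

Orientations are given as a unit quaternion [w, x, y, z].
In Python, from cell import arm gives the robot as it stands. The module is installed in compiled form; this text tells all that it offers.
- The arm moves only by the shell command python3 -m pendant 'ROWS'. ROWS is text: rows parted by semicolons, each of 7 numbers parted by spaces: the turn, a rotation vector about the tool's x, y, z in degrees, then the shift along the tool's x, y, z in mm, then the closure in counts, from 0 (fully open) to 255 (shut). In form: ax ay az tx ty tz jaw; .... A call has 1 to 8 rows; each row is the pose to reach, as a shift and turn from the pose commanded when the call began, along the tool's axes at that moment; what a row does not reach only later rows make up. A row lasts 1/12 s, in which the tool goes at most 41.7 mm and 7.16 degrees, less where a joint would pass 70% of its speed; a pose out of reach is approached as far as the arm can. A call with a gripper value outside its range is refused whole. The fingers move at their own pace and stop on an object; the grip force is fixed at half the most. Time passes only in rows, so rows that repeat a pose let the fingers close. It gives the time, the measured TCP pose, the force and the opening at its end, in the units of the state.
- arm.state(): the state, without advancing time (a new reading comes with each control period).
- arm.get_image(name): name is "scene" or "top"; returns a dict with "image" (480x640x3 uint8, blue, green, red), "z_map" (480x640 float32, m along the optical axis (not along the pixel's ray), 0 where there is no reading), "K" (3x3 intrinsics, pixels), "R" (3x3) and "t" (3): a world point X has camera coordinates R X + t. Camera axes: x right, y down, z forward; pixel columns grow to the right and rows downward; lengths in m; the calibration is good to about 2 mm. A picture is of the moment at which its call begins.
- arm.finish_job(): hands the job in, once; it reports no verdict.
The state is a dict: "t": time; "joint_pos": joint angles; "qvel": joint speeds; "joint_torque": joint torques, N m; "ee_pos": TCP position; "eef_rot": TCP orientation; "wrist_force": force on the tool from outside, world axes, zero at the start; "torque": the same for the moment, N m; "opening": opening from 0.0 (shut) to 1.0 (fully open).
Only numpy, scipy, OpenCV 4.12 (cv2) and the standard library are available. Lean on these libraries where they do the work, as an engineer would, in place of code of your own. Each camera call takes 0.05 s, during which the arm holds its last target. There are 200 camera calls.

## Working session

There is one attempt and no reset: what is moved stays moved. The work goes in short steps, Python scripts to look and compute and a shell command to move; the robot and the scene stay as the last step left them, time stands still between calls to the robot, and variables do not carry over. Pictures are saved under pics/ and viewed, about 12 in all and at most 16, crops included, and the job is handed in when it is done.

```bash
mkdir -p pics; cat > h.py <<'E'
import numpy as np,cv2
from cell import arm
def world(d,u,v,z=None):
    K,R,t=d["K"],np.array(d["R"]),np.array(d["t"])
    r=np.linalg.inv(K)@np.array([u,v,1.])
    if z is None: s=d["z_map"][int(round(v)),int(round(u))]
    else:
        w=R.T@r; c=-R.T@t; s=(z-c[2])/w[2]
    return R.T@(r*s-t)
def cloud(d):
    z=d["z_map"]; v,u=np.mgrid[:480,:640]
    r=np.stack([u,v,np.ones_like(u)],-1)@np.linalg.inv(d["K"]).T*z[...,None]
    P=(r-np.array(d["t"]))@np.array(d["R"]); P[z==0]=np.nan
    return P
E
python3 - <<'E'
from h import *
for n in("scene","top"):
    d=arm.get_image(n); cv2.imwrite(f"pics/{n}0.png",d["image"])
    print(n,d["K"].tolist(),-np.array(d["R"]).T@d["t"],d["R"])
print(arm.state())
E
```

```text
scene [[446.17879704523244, 0.0, 325.1694384445354], [0.0, 446.17879704523244, 242.179772389132], [0.0, 0.0, 1.0]] [ 1.09970901 -0.34037229  0.6159856 ] [[ 0.49808638  0.8670903  -0.00802251]
 [ 0.57055755 -0.33468666 -0.74996595]
 [-0.65297323  0.36897052 -0.66142779]]
top [[472.23441444413146, 0.0, 326.95620976902353], [0.0, 472.23441444413146, 238.6912545476215], [0.0, 0.0, 1.0]] [4.71089313e-01 5.26008092e-04 9.92370455e-01] [[-0.02605956 -0.99963729 -0.00679658]
 [-0.99790174  0.02641622 -0.05911265]
 [ 0.05927075  0.00524187 -0.99822818]]
{'t': 0.1, 'joint_pos': array([ 9.84009248e-01,  2.87131447e-01,  1.57808473e+00, -4.20049965e-05,
        1.27855778e+00, -1.49983685e-01]), 'qvel': array([ 0.00027042, -0.00164678, -0.00327665,  0.00108297, -0.00123623,
        0.00080336]), 'joint_torque': array([ 1.23206402e-03, -4.07301271e+01, -2.93699169e+01, -9.50407548e-05,
        3.41963445e-03, -9.19732429e-06]), 'ee_pos': array([0.28520975, 0.61115911, 0.24901987]), 'eef_rot': array([-3.73997872e-04,  2.16663508e-01,  9.76245735e-01, -1.02472068e-03]), 'wrist_force': array([-0.02933806,  0.13336114, -0.33711128]), 'torque': array([-0.02093266, -0.01576111, -0.01995783]), 'opening': 1.0001579000745453}
```

View pics/scene0.png

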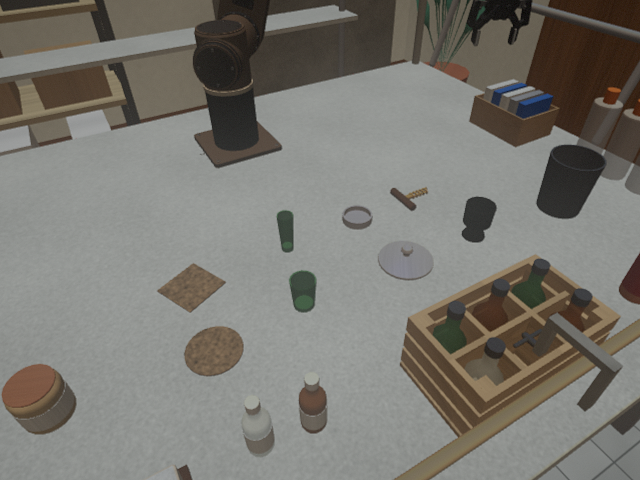

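View pics/top0.png

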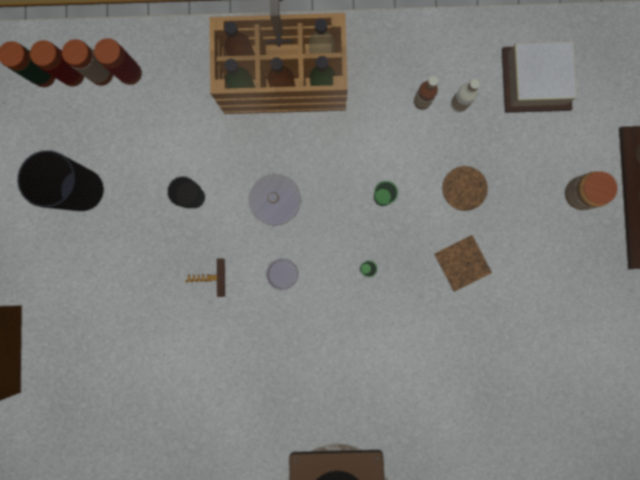

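```bash
python3 - <<'E'
from h import *
d=arm.get_image("top");P=cloud(d);im=d["image"]
objs=dict(mat=(465,188,30),dish=(283,274,24),jig=(186,192,28),short=(385,193,22),tall=(368,269,20))
tiles=[]
for n,(u,v,r) in objs.items():
    c=im[v-r:v+r,u-r:u+r]; tiles.append(cv2.resize(c,(260,260),interpolation=cv2.INTER_CUBIC))
    p=P[v-r:v+r,u-r:u+r].reshape(-1,3); z=p[:,2]
    print(n,np.nanpercentile(z,[5,50,90,95,99,100]).round(4),"centre",world(d,u,v,0).round(4))
    hist=np.histogram(z[~np.isnan(z)],np.arange(-.01,.1,.005))[0];print(hist)
tiles.append(np.zeros_like(tiles[0]))
m=np.vstack([np.hstack(tiles[:3]),np.hstack(tiles[3:])])
cv2.imwrite("pics/m.png",cv2.convertScaleAbs(m,alpha=1.6))
E
```

```text
mat [-0.003   0.0012  0.0049  0.0057  0.0072  0.01  ] centre [ 0.6296 -0.2888  0.    ]
[  10 1245 1995  335    1    0    0    0    0    0    0    0    0    0
    0    0    0    0    0    0    0]
dish [-0.003   0.0009  0.0084  0.0169  0.0194  0.0209] centre [0.4583 0.0998 0.    ]
[  7 864 867 359  31 161   8   0   0   0   0   0   0   0   0   0   0   0
   0   0   0]
jig [-0.0034  0.0004  0.06    0.0761  0.0806  0.0832] centre [ 0.6371  0.3021 -0.    ]
[  11 1385  833   24    3    0    0    0    2  249  167   41   44   54
   43   48   56  115   51    0    0]
short [-0.0031  0.0003  0.0403  0.061   0.0647  0.066 ] centre [ 0.6236 -0.1195  0.    ]
[  6 862 638 114  17  20  21  16  18  21  21  23  21  25  94  12   0   0
   0   0   0]
tall [-0.0033 -0.0001  0.014   0.0765  0.0889  0.0913] centre [ 0.4641 -0.0786 -0.    ]
[  6 823 535  35  38  10   4   7   2   6   6   5   6   9   7   4   7  11
   8  59   5]
```

View pics/m.png

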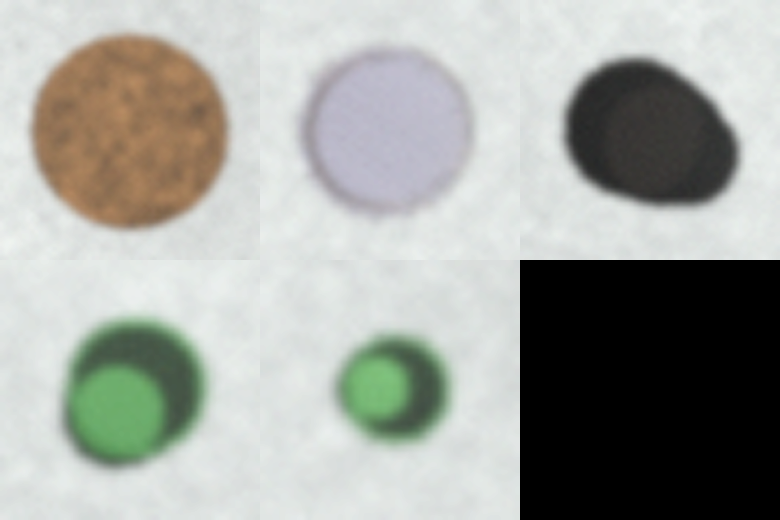

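```bash
cat >> h.py <<'E'
from scipy.optimize import least_squares
def rimfit(P,c,H,r,win=.06,lo=.004):
    p=P.reshape(-1,3); p=p[(np.hypot(p[:,0]-c[0],p[:,1]-c[1])<win)&(p[:,2]>H-lo)&(p[:,2]<H+.006)]
    f=least_squares(lambda q:np.hypot(p[:,0]-q[0],p[:,1]-q[1])-r,c,loss="soft_l1",f_scale=.001)
    g=least_squares(lambda q:np.hypot(p[:,0]-q[0],p[:,1]-q[1])-q[2],[*c,r],loss="soft_l1",f_scale=.001)
    return f.x.round(4),g.x.round(4),len(p),np.abs(f.fun).mean().round(4)
def matfit(d,u,v,r=40):
    hsv=cv2.cvtColor(d["image"],cv2.COLOR_BGR2HSV); m=((hsv[...,1]>60)&(hsv[...,0]<30)).astype(np.uint8)
    k=np.zeros_like(m);k[v-r:v+r,u-r:u+r]=m[v-r:v+r,u-r:u+r]
    c=max(cv2.findContours(k,0,1)[0],key=cv2.contourArea)[:,0]
    w=np.array([world(d,a,b,.004)[:2] for a,b in c])
    g=cv2.minEnclosingCircle((w*1000).astype(np.float32)); q=least_squares(lambda q:np.hypot(*(w-q[:2]).T)-q[2],[*w.mean(0),.048]).x
    return q.round(4)
E
python3 - <<'E'
from h import *
G=dict(dish=((.458,.1),.018,.031),jig=((.635,.297),.080,.0285),short=((.62,-.118),.064,.0225),tall=((.464,-.078),.088,.015))
mp=dict(top=(465,188),scene=(214,350))
for n in("top","scene"):
    d=arm.get_image(n);P=cloud(d)
    print(n,"mat",matfit(d,*mp[n]))
    for k,(c,H,r) in G.items(): print(k,*rimfit(P,c,H,r))
E
```

```text
top mat [ 0.6293 -0.2868  0.0455]
dish [0.4591 0.1023] [0.4591 0.1023 0.0307] 181 0.001
jig [0.6263 0.2865] [0.6263 0.2865 0.0282] 153 0.0009
short [ 0.6157 -0.1121] [ 0.6157 -0.1121  0.022 ] 111 0.0009
tall [ 0.4662 -0.0717] [ 0.4662 -0.0717  0.015 ] 67 0.0007
scene mat [ 0.6332 -0.288   0.0462]
dish [0.4622 0.1012] [0.4622 0.1012 0.0307] 119 0.0013
jig [0.6296 0.2848] [0.6296 0.2848 0.0283] 112 0.0011
short [ 0.6183 -0.1136] [ 0.6183 -0.1136  0.0221] 127 0.0009
tall [ 0.4685 -0.0727] [ 0.4685 -0.0726  0.0149] 52 0.0009
```

```bash
cat >> h.py <<'E'
from scipy.spatial.transform import Rotation as Ro
def to(*p):
    s=arm.state(); w,x,y,z=s["eef_rot"]; R=Ro.from_quat([x,y,z,w]); T=R.as_matrix()
    D=np.column_stack([[-1,0,0],[0,1,0],[0,0,-1]])
    print("t",round(s["t"],2),"pos",(s["ee_pos"]*1000).round(1),"open",round(s["opening"],3),"F",s["wrist_force"].round(1),"align",(R.inv()*Ro.from_matrix(D)).as_rotvec(degrees=True).round(2))
    if p: print("shift",(T.T@(np.array(p)-s["ee_pos"])*1000).round(1))
E
python3 -m pendant '0 0 -7 -40 -40 0 0;0 0 -14 -80 -80 0 0;0 0 -20 -110 -110 0 0;0 0 -25 -140 -140 0 0;0 0 -25 -165 -165 0 0;0 0 -25 -190 -190 0 0;0 0 -25 -200 -200 0 0;0 0 -25 -200 -200 0 0'
python3 -c "
from h import *
to(.4607,.1018,.12)"
```

```text
t: 0.92
ee_pos: [0.3837, 0.3415, 0.2503]
eef_rot: [0.0, 0.003, 1.0, -0.001]
wrist_force: [0.9, -0.3, -0.3]
opening: 1.002
t 0.92 pos [383.7 341.5 250.3] open 1.002 F [ 0.9 -0.3 -0.3] align [-0.12  0.05 -0.32]
shift [ -78.3 -239.   130.8]
```

```bash

python3 -m pendant '0 0 0 -10 -35 0 0;0 0 0 -22 -70 0 0;0 0 0 -35 -105 0 0;0 0 0 -45 -140 15 0;0 0 0 -58 -175 40 0;0 0 0 -68 -205 70 0;0 0 0 -78 -225 105 0;0 0 0 -78 -241 130 0'
python3 -m pendant '0 0 0 0 0 0 0;0 0 0 0 0 0 0;0 0 0 0 0 0 0'
python3 - <<'E'
from h import *
to(.4607,.1018,.03)
a=arm.get_image("scene")["image"][100:300,240:480]
cv2.imwrite("pics/d1.png",cv2.resize(a,(720,600),interpolation=cv2.INTER_CUBIC))
E
```

```text
t: 1.58
ee_pos: [0.4612, 0.1032, 0.1194]
eef_rot: [0.001, 0.001, 1.0, 0.0]
wrist_force: [0.1, 0.1, -0.2]
opening: 1.003
t: 1.83
ee_pos: [0.4609, 0.1054, 0.1216]
eef_rot: [0.001, 0.0, 1.0, 0.0]
wrist_force: [0.2, 0.1, 0.2]
opening: 0.999
t 1.83 pos [460.9 105.4 121.6] open 0.999 F [0.2 0.1 0.2] align [ 0.03  0.11 -0.02]
shift [ 0.4 -3.7 91.6]
```

View pics/d1.png

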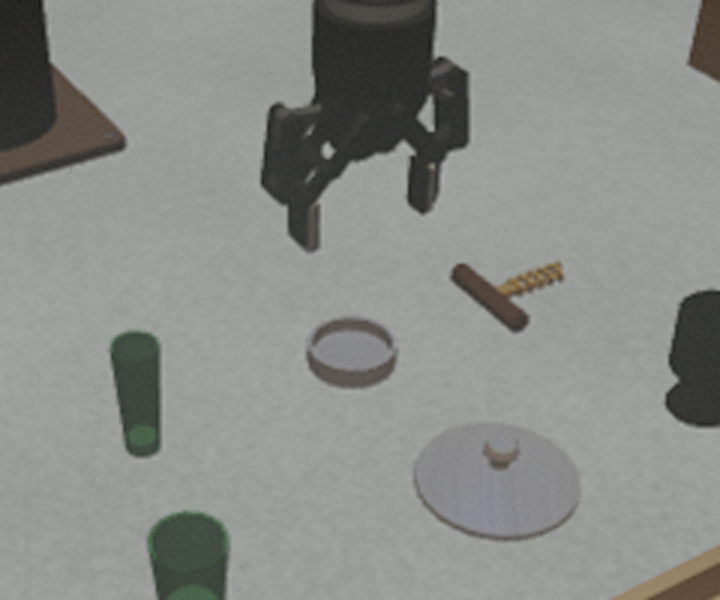

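```bash
python3 - <<'E'
from h import *
to(.4607,.1018,.03)
for n in("scene","top"):
    P=cloud(arm.get_image(n)).reshape(-1,3)
    for lo,hi in((.02,.09),(.12,.19)):
        p=P[(abs(P[:,0]-.461)<.03)&(P[:,1]>lo)&(P[:,1]<hi)&(P[:,2]>.06)&(P[:,2]<.145)]
        print(n,len(p), np.percentile(p,[0,2,50,98,100],axis=0).round(4).tolist() if len(p) else "")
E
```

```text
t 1.88 pos [461.4 105.7 122.4] open 0.995 F [ 0.  -0.4  0.5] align [0.02 0.21 0.03]
shift [ 1.  -4.  92.4]
scene 120 [[0.4542, 0.0487, 0.1148], [0.4553, 0.0489, 0.1167], [0.4697, 0.0547, 0.1326], [0.4755, 0.0628, 0.1444], [0.4766, 0.0637, 0.1449]]
scene 130 [[0.4505, 0.1469, 0.1151], [0.4514, 0.1476, 0.1161], [0.4684, 0.1494, 0.1308], [0.4747, 0.1616, 0.144], [0.4762, 0.1628, 0.1449]]
top 0 
top 0
```

```bash
cat > tip.py <<'E'
from h import *
s=arm.state();e=s["ee_pos"];P=cloud(arm.get_image("scene")).reshape(-1,3)-e
for sg in(-1,1):
    p=P[(abs(P[:,0])<.03)&(sg*P[:,1]>0)&(sg*P[:,1]<.05)&(abs(P[:,2])<.03)]
    print(round(s["opening"],3),len(p),"low",np.percentile(p[:,2],[0,3]).round(4),"inner",np.percentile(sg*p[:,1],[1,5]).round(4),"x",np.percentile(p[:,0],[2,98]).round(4))
E
python3 -m pendant '0 0 0 0.5 -4 30 45;0 0 0 0.5 -4 30 45;0 0 0 0.5 -4 30 45;0 0 0 0.5 -4 30 45;0 0 0 0.5 -4 30 45'|tail -1; python3 tip.py
python3 -m pendant '0 0 0 0 0 0 110;0 0 0 0 0 0 110;0 0 0 0 0 0 110;0 0 0 0 0 0 110;0 0 0 0 0 0 110'|tail -1; python3 tip.py
python3 -m pendant '0 0 0 0 0 0 160;0 0 0 0 0 0 160;0 0 0 0 0 0 160;0 0 0 0 0 0 160;0 0 0 0 0 0 160'|tail -1; python3 tip.py
python3 -m pendant '0 0 0 0 0 0 0;0 0 0 0 0 0 0;0 0 0 0 0 0 0;0 0 0 0 0 0 0;0 0 0 0 0 0 0;0 0 0 0 0 0 0;0 0 0 0 0 0 0;0 0 0 0 0 0 0'
python3 -c "
from h import *
to(.4607,.1018,.03)"
```

```text
opening: 0.82
0.82 148 low [-0.012 -0.01 ] inner [0.0348 0.0354] x [-0.0053  0.0137]
0.82 175 low [-0.0131 -0.0113] inner [0.0341 0.0345] x [-0.0089  0.0139]
opening: 0.564
0.564 167 low [-0.0179 -0.0147] inner [0.0237 0.0249] x [-0.0057  0.0149]
0.564 197 low [-0.0165 -0.0151] inner [0.023  0.0235] x [-0.0085  0.0146]
opening: 0.373
0.373 180 low [-0.0215 -0.0154] inner [0.0155 0.0173] x [-0.0045  0.0149]
0.373 229 low [-0.021  -0.0182] inner [0.0147 0.0152] x [-0.009   0.0144]
t: 4.05
ee_pos: [0.4595, 0.1008, 0.0903]
eef_rot: [-0.0, 0.0, 1.0, -0.0]
wrist_force: [1.3, 0.5, -0.2]
opening: 1.002
t 4.05 pos [459.5 100.8  90.3] open 1.002 F [ 1.3  0.5 -0.2] align [-0.   -0.   -0.03]
shift [-1.2  1.  60.3]
```

```bash

python3 -m pendant '0 0 0 0 1 25 0;0 0 0 0 1 45 0;0 0 0 0 1 60 0;0 0 0 0 1 68 0;0 0 0 0 1 74 0;0 0 0 0 1 74 0;0 0 0 0 1 74 0;0 0 0 0 1 74 0'
python3 -m pendant '0 0 0 0 0 0 90;0 0 0 0 0 0 90;0 0 0 0 0 0 90;0 0 0 0 0 0 90;0 0 0 0 0 0 90;0 0 0 0 0 0 90;0 0 0 0 0 0 90'
```

```text
t: 4.72
ee_pos: [0.4604, 0.1018, 0.0173]
eef_rot: [0.001, 0.0, 1.0, 0.0]
wrist_force: [0.3, 1.5, -0.3]
opening: 1.002
t: 5.3
ee_pos: [0.4604, 0.1017, 0.0182]
eef_rot: [0.0, 0.0, 1.0, -0.0]
wrist_force: [-2.9, -1.0, 8.4]
opening: 0.753
```

```bash

python3 -m pendant '0 0 0 0 0 -10 120;0 0 0 0 0 -25 120;0 0 0 0 0 -45 120;0 0 0 0 0 -64 120;0 0 0 0 0 -64 120;0 0 0 0 0 -64 120'
python3 - <<'E'
from h import *
to(.6313,-.2874,.08)
d=arm.get_image("scene");e=arm.state()["ee_pos"]
a=d["image"][60:260,240:480]
cv2.imwrite("pics/d2.png",cv2.resize(a,(720,600),interpolation=cv2.INTER_CUBIC))
E
```

```text
t: 5.8
ee_pos: [0.4604, 0.1018, 0.0816]
eef_rot: [0.002, 0.0, 1.0, 0.0]
wrist_force: [-0.3, 0.1, -0.7]
opening: 0.752
t 5.8 pos [460.4 101.8  81.6] open 0.752 F [-0.3  0.1 -0.7] align [ 0.    0.2  -0.02]
shift [-171.  -389.1    2.2]
```

View pics/d2.png

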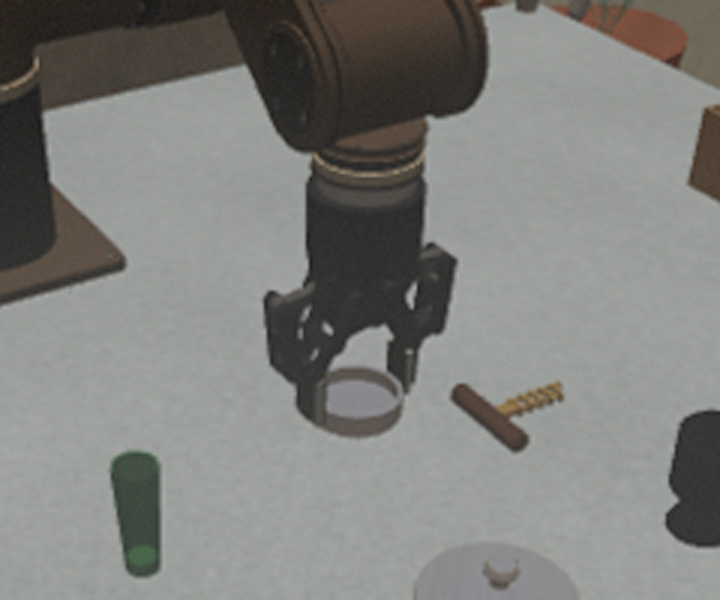

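```bash

cat > rf.py <<'E'
from h import *
import sys
H,r,ox=map(float,sys.argv[1:4]); s=arm.state(); e=s["ee_pos"]
for n in("scene","top"):
    print(n,*rimfit(cloud(arm.get_image(n)),(e[0]+ox,e[1]),H,r,win=r+.006))
E
python3 rf.py .082 .031 0
python3 -m pendant '0 0 0 -5 -12 -25 120;0 0 0 -17 -38 -55 120;0 0 0 -30 -69 -85 120;0 0 0 -44 -101 -98 120;0 0 0 -59 -134 -100 120;0 0 0 -74 -168 -100 120;0 0 0 -89 -203 -100 120;0 0 0 -104 -238 -100 120'
python3 -m pendant '0 0 0 -15 -34 0 120;0 0 0 -29 -67 0 120;0 0 0 -42 -97 0 120;0 0 0 -53 -122 0 120;0 0 0 -61 -140 0 120;0 0 0 -67 -152 0 120;0 0 0 -67 -152 0 120;0 0 0 -67 -152 0 120'
```

```text
scene [0.4619 0.1028] [0.4612 0.102  0.0321] 65 0.0019
top [0.4593 0.1018] [0.4593 0.1018 0.031 ] 0 nan
t: 6.62
ee_pos: [0.5631, -0.1378, 0.1785]
eef_rot: [-0.001, 0.0, 1.0, 0.001]
wrist_force: [-0.1, -0.2, -0.1]
opening: 0.752
t: 7.28
ee_pos: [0.6296, -0.2883, 0.1779]
eef_rot: [-0.002, 0.001, 1.0, 0.001]
wrist_force: [-0.1, 0.3, -1.4]
opening: 0.751h.py:20: RuntimeWarning: Mean of empty slice.
  return f.x.round(4),g.x.round(4),len(p),np.abs(f.fun).mean().round(4)
  ret = ret.dtype.type(ret / rcount)
```

```bash

python3 -m pendant '0 0 0 0 0 20 120;0 0 0 0 0 55 120;0 0 0 0 0 90 120;0 0 0 0 0 120 120;0 0 0 0 0 140 120;0 0 0 0 0 150 120;0 0 0 0 0 154 120;0 0 0 0 0 156 120'
python3 -m pendant '0 0 0 0 0 1 120;0 0 0 0 0 2 120;0 0 0 0 0 3 120;0 0 0 0 0 3.5 120;0 0 0 0 0 3.5 120;0 0 0 0 0 3.5 120'
python3 -m pendant '0 0 0 0 0 0 80;0 0 0 0 0 0 65;0 0 0 0 0 0 50;0 0 0 0 0 0 30;0 0 0 0 0 0 0;0 0 0 0 0 0 0;0 0 0 0 0 0 0;0 0 0 0 0 0 0'
python3 -m pendant '0 0 0 0 0 -10 0;0 0 0 0 0 -30 0;0 0 0 0 0 -65 0;0 0 0 0 0 -105 0;0 0 0 0 0 -140 0;0 0 0 -5 30 -160 0;0 0 0 -5 70 -160 0;0 0 0 -5 110 -160 0'
```

```text
t: 7.95
ee_pos: [0.6302, -0.2875, 0.024]
eef_rot: [-0.0, -0.0, 1.0, 0.0]
wrist_force: [0.2, 0.1, -0.4]
opening: 0.753
t: 8.45
ee_pos: [0.6311, -0.2888, 0.0223]
eef_rot: [0.001, 0.0, 1.0, -0.001]
wrist_force: [-0.7, 1.1, 3.9]
opening: 0.753
t: 9.12
ee_pos: [0.6302, -0.2882, 0.0205]
eef_rot: [-0.0, 0.0, 1.0, 0.0]
wrist_force: [-0.6, -0.7, 0.5]
opening: 1.002
t: 9.78
ee_pos: [0.6368, -0.1787, 0.1852]
eef_rot: [0.003, 0.001, 1.0, -0.001]
wrist_force: [1.3, 0.5, -0.1]
opening: 0.998
```

```bash

python3 -m pendant '0 0 0 1 35 0 0;0 0 0 2 75 0 0;0 0 0 3 115 0 0;0 0 0 3 155 0 0;0 0 0 4 195 0 0;0 0 0 4 235 0 0;0 0 0 5 275 0 0;0 0 0 5 315 0 0'
python3 -m pendant '0 0 0 1 35 0 0;0 0 0 2 70 0 0;0 0 0 3 100 0 0;0 0 0 3 125 0 0;0 0 0 3 140 0 0;0 0 0 3 148 0 0;0 0 0 3 148 0 0;0 0 0 3 148 0 0'
python3 - <<'E'
from h import *
to(.628,.2857,.062)
for n,mp in(("top",(465,188)),("scene",(214,350))):
    d=arm.get_image(n); print(n,rimfit(cloud(d),(.6313,-.2874),.022,.031))
    if n=="scene":
        e=arm.state()["ee_pos"]; P=cloud(d)
        cv2.imwrite("pics/s3.png",d["image"])
E
python3 tip.py
```

```text
t: 10.45
ee_pos: [0.6302, 0.1387, 0.182]
eef_rot: [0.001, 0.0, 1.0, 0.0]
wrist_force: [0.5, -0.2, -0.3]
opening: 1.0
t: 11.12
ee_pos: [0.6277, 0.2839, 0.1809]
eef_rot: [-0.0, 0.0, 1.0, -0.0]
wrist_force: [0.4, 0.1, 0.7]
opening: 1.0
t 11.12 pos [627.7 283.9 180.9] open 1.0 F [0.4 0.1 0.7] align [-0.04 -0.   -0.03]
shift [ -0.3   1.8 118.9]
top (array([ 0.6302, -0.2868]), array([ 0.6303, -0.2868,  0.0307]), 195, np.float64(0.0011))
scene (array([ 0.6325, -0.2885]), array([ 0.6325, -0.2885,  0.0308]), 271, np.float64(0.0011))
1.0 87 low [-0.0081 -0.007 ] inner [0.0416 0.0431] x [-0.004  0.013]
1.0 231 low [-0.0078 -0.0062] inner [0.0406 0.0412] x [-0.0088  0.013 ]
```

View pics/s3.png

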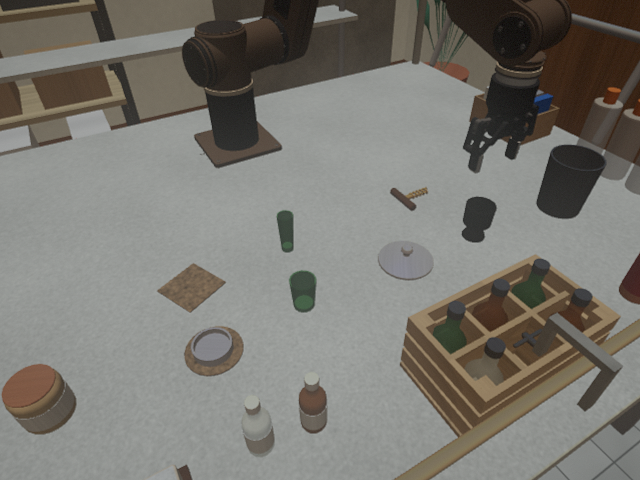

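```bash

python3 -m pendant '0 0 0 0 0 20 0;0 0 0 0 0 50 0;0 0 0 0 0 80 0;0 0 0 0 0 100 0;0 0 0 0 0 112 0;0 0 0 0 0.5 118 0;0 0 0 0 0.5 118 0;0 0 0 0 0.5 118 0'
python3 -m pendant '0 0 0 0 0 0 70;0 0 0 0 0 0 110;0 0 0 0 0 0 120;0 0 0 0 0 0 120;0 0 0 0 0 0 120;0 0 0 0 0 0 120;0 0 0 0 0 0 120;0 0 0 0 0 0 120'
python3 -m pendant '0 0 0 0 0 -5 120;0 0 0 0 0 -15 120;0 0 0 0 0 -35 120;0 0 0 0 0 -65 120;0 0 0 0 0 -95 120;0 0 0 0 0 -120 120;0 0 0 0 0 -120 120;0 0 0 0 0 -120 120'
python3 - <<'E'
from h import *
to()
d=arm.get_image("scene")
cv2.imwrite("pics/j1.png",cv2.resize(d["image"][80:240,420:580],(560,560),interpolation=cv2.INTER_CUBIC))
e=arm.state()["ee_pos"];P=cloud(d);p=P.reshape(-1,3)
for z0,z1 in((.12,.128),(.16,.165),(.165,.17),(.175,.185)):
    q=p[(np.hypot(p[:,0]-e[0],p[:,1]-e[1])<.06)&(p[:,2]>z0)&(p[:,2]<z1)]; print(z0,len(q),q.mean(0).round(4),np.percentile(q[:,:2],[3,97],axis=0).round(4).tolist())
E
```

```text
t: 11.93
ee_pos: [0.6286, 0.2851, 0.0641]
eef_rot: [0.001, 0.0, 1.0, 0.0]
wrist_force: [0.8, 0.1, 0.5]
opening: 0.998
t: 12.6
ee_pos: [0.6292, 0.2858, 0.0654]
eef_rot: [0.002, 0.0, 1.0, 0.001]
wrist_force: [0.3, -0.3, 5.3]
opening: 0.673
t: 13.27
ee_pos: [0.6283, 0.2854, 0.1851]
eef_rot: [0.002, 0.0, 1.0, 0.0]
wrist_force: [-0.8, -0.1, -2.3]
opening: 0.675
t 13.27 pos [628.3 285.4 185.1] open 0.675 F [-0.8 -0.1 -2.3] align [ 0.06  0.2  -0.02]
0.12 121 [0.6386 0.2734 0.124 ] [[0.6156, 0.2629], [0.6518, 0.2969]]
0.16 66 [0.6461 0.2699 0.1626] [[0.6249, 0.256], [0.6571, 0.295]]
0.165 66 [0.644  0.2722 0.168 ] [[0.6122, 0.2505], [0.6567, 0.3068]]
0.175 247 [0.6359 0.2804 0.1801] [[0.6076, 0.2432], [0.6573, 0.3129]]
```

View pics/j1.png

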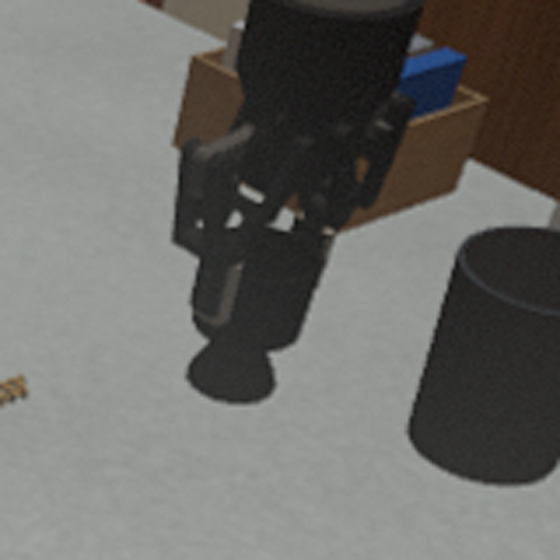

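```bash

python3 -m pendant '0 0 0 0 -12 0 120;0 0 0 0 -35 0 120;0 0 0 0 -67 0 120;0 0 0 0 -102 0 120;0 0 0 -1 -140 0 120;0 0 0 -1 -178 0 120;0 0 0 -1 -216 0 120;0 0 0 -1 -254 0 120'
python3 -m pendant '0 0 0 0 -38 0 120;0 0 0 0 -76 0 120;0 0 0 0 -114 0 120;0 0 0 -1 -152 0 120;0 0 0 -1 -190 0 120;0 0 0 -2 -225 0 120;0 0 0 -2 -255 0 120;0 0 0 -2 -280 0 120'
python3 -m pendant '0 0 0 0 -18 0 120;0 0 0 0 -30 0 120;0 0 0 0 -37 0 120;0 0 0 0 -39.5 0 120;0 0 0 0 -39.5 0 120;0 0 0 0 -39.5 0 120'
python3 - <<'E'
from h import *
to(.6311,-.2878,.0725)
d=arm.get_image("scene");P=cloud(d)
cv2.imwrite("pics/j2.png",cv2.resize(d["image"][220:400,120:320],(780,702)[:2] if 0 else (660,594),interpolation=cv2.INTER_CUBIC))
e=arm.state()["ee_pos"]
p=P.reshape(-1,3);q=p[(np.hypot(p[:,0]-e[0],p[:,1]-e[1])<.05)&(p[:,2]>.08)&(p[:,2]<.16)]
print("lowest",np.percentile(q[:,2],[0,1,3]).round(4))
print(rimfit(P,e[:2],.121,.024,win=.035))
E
```

```text
t: 13.98
ee_pos: [0.6264, 0.0288, 0.1798]
eef_rot: [-0.003, 0.0, 1.0, 0.0]
wrist_force: [0.4, -0.0, -1.2]
opening: 0.67
t: 14.65
ee_pos: [0.6281, -0.2515, 0.1796]
eef_rot: [-0.002, 0.001, 1.0, 0.001]
wrist_force: [0.0, 0.5, -1.5]
opening: 0.674
t: 15.15
ee_pos: [0.6304, -0.2871, 0.1826]
eef_rot: [-0.0, -0.0, 1.0, 0.0]
wrist_force: [-0.3, 0.3, -1.9]
opening: 0.672
t 15.15 pos [ 630.4 -287.1  182.6] open 0.672 F [-0.3  0.3 -1.9] align [ 0.04 -0.03  0.04]
shift [ -0.7  -0.8 110.1]
lowest [0.1145 0.1155 0.1165]
(array([ 0.6274, -0.2863]), array([ 0.63  , -0.2865,  0.0218]), 262, np.float64(0.0014))
```

View pics/j2.png

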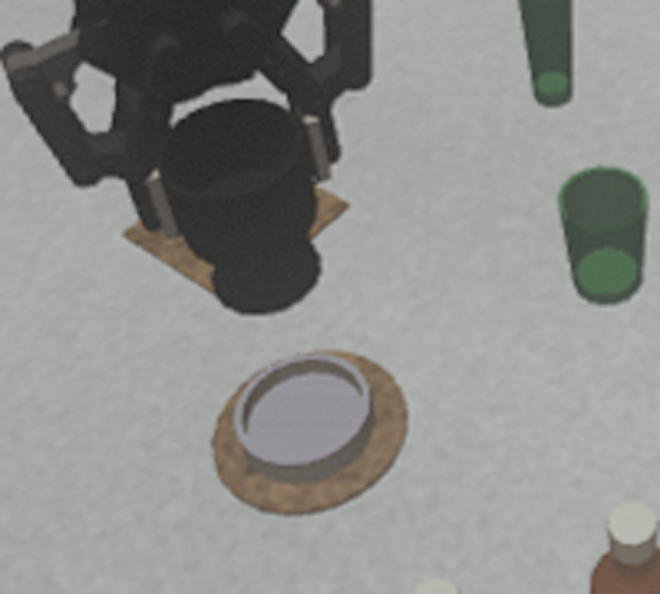

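```bash

python3 - <<'E'
from h import *
d=arm.get_image("scene");P=cloud(d)
e=arm.state()["ee_pos"]
print("foot px",world(d,120+267/3.3,220+270/3.3,.119).round(4), "uv of ideal foot centre at scene dish xy:")
X=np.array([.6325,-.2885,.119]);c=d["R"]@X+d["t"];uv=(d["K"]@c)[:2]/c[2];print((uv-[120,220])*3.3)
print("rim",*rimfit(P,e[:2],.199,.0285,win=.034), "inner floor n")
for z in (.117,.120): print(rimfit(P,e[:2],z,.0235,win=.035,lo=.004) if 0 else "")
p=P.reshape(-1,3);q=p[(np.hypot(p[:,0]-e[0],p[:,1]-e[1])<.05)&(p[:,2]>.113)&(p[:,2]<.120)]
f=least_squares(lambda g:np.hypot(*(q[:,:2]-g).T)-.024,e[:2],loss="soft_l1",f_scale=.001);print("foot low",f.x.round(4),len(q))
E
```

```text
foot px [ 0.6315 -0.2862  0.119 ] uv of ideal foot centre at scene dish xy:
[262.706784   273.42161948]
rim [ 0.6316 -0.2864] [ 0.6316 -0.2865  0.0286] 183 0.0014 inner floor n


foot low [ 0.6292 -0.2862] 99
```

```bash

python3 -m pendant '0 0 0 -1.5 -1.5 15 120;0 0 0 -1.5 -1.5 40 120;0 0 0 -1.5 -1.5 65 120;0 0 0 -1.5 -1.5 82 120;0 0 0 -1.5 -1.5 93 120;0 0 0 -1.5 -1.5 100 120;0 0 0 -1.5 -1.5 104 120;0 0 0 -1.5 -1.5 104 120'
python3 -m pendant '0 0 0 0 0 1 120;0 0 0 0 0 2 120;0 0 0 0 0 3 120;0 0 0 0 0 4 120;0 0 0 0 0 4 120;0 0 0 0 0 4 120'
python3 -m pendant '0 0 0 0 0 0.5 120;0 0 0 0 0 1 120;0 0 0 0 0 1.5 120;0 0 0 0 0 1.5 120;0 0 0 0 0 1.5 120'
```

```text
t: 15.92
ee_pos: [0.6319, -0.2896, 0.0783]
eef_rot: [-0.0, 0.0, 1.0, 0.0]
wrist_force: [0.4, 0.2, -1.9]
opening: 0.673
t: 16.42
ee_pos: [0.6321, -0.29, 0.0754]
eef_rot: [0.0, 0.0, 1.0, -0.0]
wrist_force: [0.4, 0.2, -0.2]
opening: 0.673
t: 16.83
ee_pos: [0.6324, -0.2901, 0.0754]
eef_rot: [0.0, 0.0, 1.0, -0.0]
wrist_force: [-2.8, 1.2, 6.5]
opening: 0.668
```

```bash

python3 -m pendant '0 0 0 0 0 0 88;0 0 0 0 0 0 80;0 0 0 0 0 0 70;0 0 0 0 0 0 50;0 0 0 0 0 0 20;0 0 0 0 0 0 0;0 0 0 0 0 0 0;0 0 0 0 0 0 0'
python3 -m pendant '0 0 0 0 0 -10 0;0 0 0 0 0 -30 0;0 0 0 0 0 -60 0;0 0 0 0 0 -95 0;0 0 0 3 30 -110 0;0 0 0 7 65 -110 0;0 0 0 11 100 -110 0;0 0 0 15 140 -110 0'
python3 - <<'E'
from h import *
to(.617,-.1129,.062)
for n in("top","scene"):
    d=arm.get_image(n);P=cloud(d); print(n,"jig rim",rimfit(P,(.632,-.289),.090,.0285),"dish",rimfit(P,(.632,-.289),.022,.031,win=.036))
    if n=="scene": cv2.imwrite("pics/j3.png",cv2.resize(d["image"][240:400,120:340],(792,576),interpolation=cv2.INTER_CUBIC))
E
```

```text
t: 17.5
ee_pos: [0.6317, -0.2898, 0.073]
eef_rot: [-0.0, 0.0, 1.0, 0.0]
wrist_force: [-0.9, -0.0, -0.7]
opening: 1.001
t: 18.17
ee_pos: [0.617, -0.1495, 0.1852]
eef_rot: [0.001, 0.001, 1.0, -0.001]
wrist_force: [0.7, 0.5, -0.2]
opening: 1.0
t 18.17 pos [ 617.  -149.5  185.2] open 1.0 F [ 0.7  0.5 -0.2] align [-0.07  0.14 -0.13]
shift [  0.4  36.8 123.1]
top jig rim (array([ 0.632, -0.289]), array([ 0.632 , -0.289 ,  0.0285]), 0, np.float64(nan)) dish (array([ 0.6068, -0.2654]), array([ 0.6369, -0.2623,  0.0051]), 6, np.float64(0.001))
scene jig rim (array([ 0.6332, -0.2897]), array([ 0.6333, -0.2897,  0.0282]), 232, np.float64(0.0009)) dish (array([ 0.6219, -0.2876]), array([ 0.6205, -0.2875,  0.0322]), 320, np.float64(0.0051))h.py:20: RuntimeWarning: Mean of empty slice.
  return f.x.round(4),g.x.round(4),len(p),np.abs(f.fun).mean().round(4)
  ret = ret.dtype.type(ret / rcount)
```

View pics/j3.png

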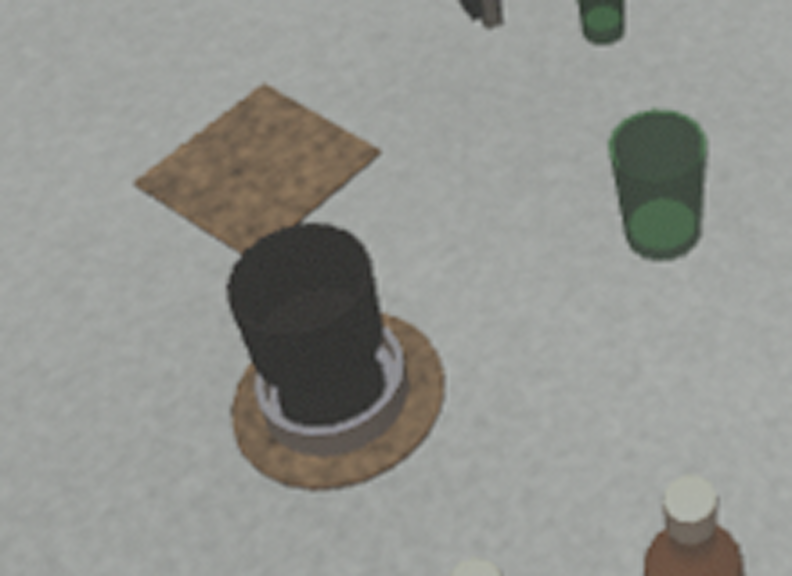

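```bash

python3 -m pendant '0 0 0 0 15 0 0;0 0 0 0 30 5 0;0 0 0 0 36.5 25 0;0 0 0 0 36.5 55 0;0 0 0 0 36.5 85 0;0 0 0 0 36.5 108 0;0 0 0 0 36.5 119 0;0 0 0 0 36.5 125 0'
python3 -m pendant '0 0 0 0 0 0 0;0 0 0 0 0 0 0;0 0 0 0 0 0 60;0 0 0 0 0 0 90;0 0 0 0 0 0 105;0 0 0 0 0 0 120;0 0 0 0 0 0 130;0 0 0 0 0 0 140'
python3 -m pendant '0 0 0 0 0 0 150;0 0 0 0 0 0 150;0 0 0 0 0 0 150;0 0 0 0 0 0 150'
python3 -m pendant '0 0 0 0 0 -5 150;0 0 0 0 0 -15 150;0 0 0 0 0 -35 150;0 0 0 0 0 -65 150;0 0 0 0 0 -95 150;0 0 0 0 0 -110 150;0 0 0 0 0 -110 150;0 0 0 0 0 -110 150'
cat > look.py <<'E'
from h import *
import sys
f,H,r=sys.argv[1],float(sys.argv[2]),float(sys.argv[3])
to(); d=arm.get_image("scene");P=cloud(d);e=arm.state()["ee_pos"]
print("rim",*rimfit(P,e[:2],H,r,win=r+.012))
p=P.reshape(-1,3);q=p[(np.hypot(p[:,0]-e[0],p[:,1]-e[1])<.04)&(p[:,2]>e[2]-.1)];print("lowest",np.percentile(q[:,2],[0,1,3]).round(4))
c=d["R"]@e+d["t"];u,v=((d["K"]@c)[:2]/c[2]).astype(int)
print("crop origin",u-90,v-70);cv2.imwrite(f"pics/{f}.png",cv2.resize(d["image"][v-70:v+80,max(u-90,0):u+90],None,fx=4,fy=4,interpolation=cv2.INTER_CUBIC)[:600,:800])
E
python3 look.py g1 .174 .0225
```

```text
t: 18.93
ee_pos: [0.6156, -0.1129, 0.0557]
eef_rot: [-0.002, 0.001, 1.0, 0.001]
wrist_force: [-0.4, -0.6, 0.3]
opening: 1.002
t: 19.6
ee_pos: [0.6178, -0.1137, 0.0603]
eef_rot: [0.001, 0.0, 1.0, -0.0]
wrist_force: [-2.0, 0.5, 5.7]
opening: 0.525
t: 19.93
ee_pos: [0.6178, -0.1137, 0.0602]
eef_rot: [0.001, 0.0, 1.0, -0.0]
wrist_force: [-1.9, -0.0, 5.2]
opening: 0.528
t: 20.6
ee_pos: [0.6172, -0.1134, 0.1694]
eef_rot: [0.001, 0.0, 1.0, -0.0]
wrist_force: [0.3, -0.7, -1.5]
opening: 0.525
t 20.6 pos [ 617.2 -113.4  169.4] open 0.525 F [ 0.3 -0.7 -1.5] align [-0.04  0.12 -0.02]
rim [ 0.6184 -0.1135] [ 0.6184 -0.1152  0.0246] 174 0.0031
lowest [0.1069 0.1171 0.135 ]
crop origin 209 162
```

View pics/g1.png

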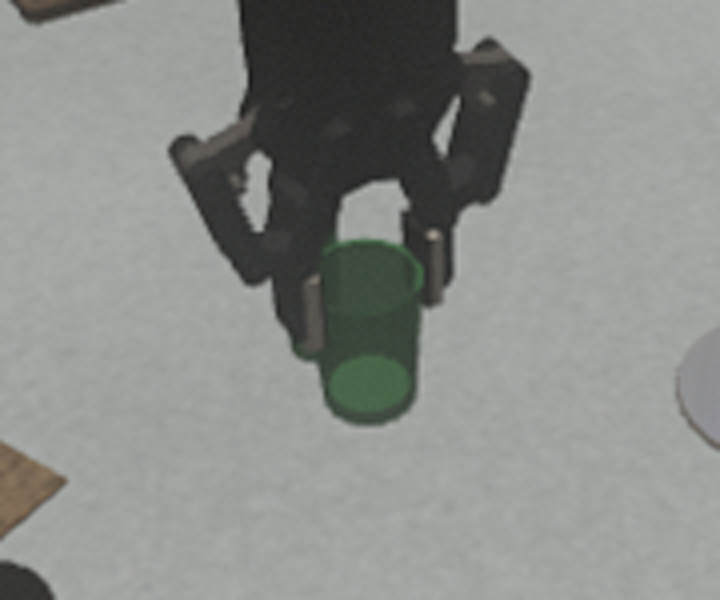

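```bash

python3 -m pendant '0 0 0 -1 -5 -15 150;0 0 0 -2 -22 -25 150;0 0 0 -4 -50 -27 150;0 0 0 -7 -85 -27 150;0 0 0 -10 -118 -27 150;0 0 0 -12 -146 -27 150;0 0 0 -13.5 -166 -27 150;0 0 0 -14 -176 -27 150'
python3 -m pendant '0 0 0 0 0 0 150;0 0 0 0 0 0 150;0 0 0 0 0 0 150'
python3 look.py g2 .201 .0225
```

```text
t: 21.32
ee_pos: [0.63, -0.2927, 0.1939]
eef_rot: [-0.001, 0.002, 1.0, 0.0]
wrist_force: [-0.2, -0.2, -1.5]
opening: 0.527
t: 21.57
ee_pos: [0.6308, -0.2879, 0.1949]
eef_rot: [-0.0, -0.0, 1.0, 0.001]
wrist_force: [0.4, -0.2, -1.5]
opening: 0.524
t 21.57 pos [ 630.8 -287.9  194.9] open 0.524 F [ 0.4 -0.2 -1.5] align [ 0.07 -0.05  0.03]
rim [ 0.6355 -0.2875] [ 0.6358 -0.2885  0.0264] 135 0.0047
lowest [0.1322 0.1439 0.1623]
crop origin 98 194
```

View pics/g2.png

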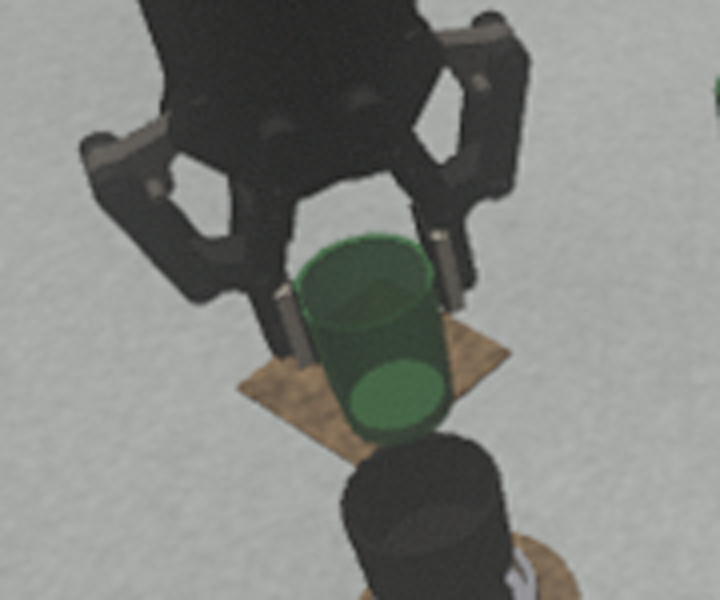

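```bash

python3 - <<'E'
from h import *
d=arm.get_image("scene")
print(world(d,98+397/4,194+394/4,.142).round(4),world(d,98+365/4,194+282/4,.199).round(4))
E
```

```text
[ 0.6336 -0.2877  0.142 ] [ 0.635  -0.2876  0.199 ]
```

```bash

python3 -m pendant '0 0 0 0 -1.5 12 150;0 0 0 0 -1.5 30 150;0 0 0 0 -1.5 48 150;0 0 0 0 -1.5 62 150;0 0 0 0 -1.5 72 150;0 0 0 0 -1.5 78 150;0 0 0 0 -1.5 80 150;0 0 0 0 -1.5 80 150'
python3 -m pendant '0 0 0 0 0 0.7 150;0 0 0 0 0 1.4 150;0 0 0 0 0 2 150;0 0 0 0 0 2.5 150;0 0 0 0 0 3 150;0 0 0 0 0 3 150;0 0 0 0 0 3 150'
python3 -m pendant '0 0 0 0 0 0.5 150;0 0 0 0 0 1 150;0 0 0 0 0 1.5 150;0 0 0 0 0 1.5 150;0 0 0 0 0 1.5 150'
```

```text
t: 22.33
ee_pos: [0.6308, -0.2907, 0.115]
eef_rot: [-0.0, 0.0, 1.0, 0.0]
wrist_force: [0.2, 0.4, -1.2]
opening: 0.521
t: 22.92
ee_pos: [0.6308, -0.2908, 0.1124]
eef_rot: [0.0, 0.0, 1.0, -0.0]
wrist_force: [0.0, 0.2, -1.2]
opening: 0.529
t: 23.33
ee_pos: [0.6308, -0.2908, 0.1107]
eef_rot: [-0.0, 0.0, 1.0, 0.0]
wrist_force: [-0.6, -0.5, -1.6]
opening: 0.522
```

```bash

python3 -m pendant '0 0 0 0 0 0.4 150;0 0 0 0 0 0.8 150;0 0 0 0 0 0.8 150;0 0 0 0 0 0.8 150'
python3 -m pendant '0 0 0 0 0 0.4 150;0 0 0 0 0 0.8 150;0 0 0 0 0 0.8 150;0 0 0 0 0 0.8 150'
```

```text
t: 23.67
ee_pos: [0.6309, -0.2909, 0.1104]
eef_rot: [0.0, 0.0, 1.0, -0.0]
wrist_force: [-0.1, -0.4, 0.0]
opening: 0.524
t: 24.0
ee_pos: [0.6312, -0.291, 0.1103]
eef_rot: [0.0, 0.0, 1.0, -0.0]
wrist_force: [-1.8, 1.1, 5.9]
opening: 0.524
```

```bash

python3 -m pendant '0 0 0 0 0 0 125;0 0 0 0 0 0 118;0 0 0 0 0 0 110;0 0 0 0 0 0 95;0 0 0 0 0 0 75;0 0 0 0 0 0 50;0 0 0 0 0 0 30;0 0 0 0 0 0 30'
python3 -m pendant '0 0 0 0 0 -10 30;0 0 0 0 0 -35 30;0 0 0 0 0 -70 30;0 0 0 5 12 -100 30;0 0 0 20 36 -110 30;0 0 0 40 64 -110 30;0 0 0 62 95 -110 30;0 0 0 84 126 -110 30'
python3 -m pendant '0 0 0 22 30 0 30;0 0 0 44 55 0 0;0 0 0 62 74 0 0;0 0 0 75 86 0 0;0 0 0 80 92 0 0;0 0 0 80 92 0 0;0 0 0 80 92 0 0'
python3 - <<'E'
from h import *
to(.4674,-.0722,.080)
for n in("top","scene"):
    d=arm.get_image(n);P=cloud(d); print(n,"short",rimfit(P,(.632,-.29),.114,.0225,win=.03),"jig",rimfit(P,(.632,-.29),.090,.0285,win=.036),"tall",rimfit(P,(.4674,-.0722),.088,.015,win=.025))
cv2.imwrite("pics/g3.png",cv2.resize(d["image"][220:400,120:320],(660,594),interpolation=cv2.INTER_CUBIC))
E
```

```text
t: 24.67
ee_pos: [0.6307, -0.2908, 0.1089]
eef_rot: [-0.0, 0.0, 1.0, 0.0]
wrist_force: [0.5, 0.4, 0.4]
opening: 0.879
t: 25.33
ee_pos: [0.5462, -0.164, 0.2206]
eef_rot: [0.001, 0.001, 1.0, -0.0]
wrist_force: [0.3, 0.7, 0.7]
opening: 0.883
t: 25.92
ee_pos: [0.4676, -0.0731, 0.2201]
eef_rot: [0.001, 0.0, 1.0, -0.001]
wrist_force: [0.5, -0.2, 0.2]
opening: 1.001
t 25.92 pos [467.6 -73.1 220.1] open 1.001 F [ 0.5 -0.2  0.2] align [-0.06  0.11 -0.01]
shift [  0.5   1.  140.1]
top short (array([ 0.6297, -0.289 ]), array([ 0.6297, -0.2891,  0.0221]), 146, np.float64(0.0009)) jig (array([ 0.6311, -0.288 ]), array([ 0.63  , -0.2846,  0.0247]), 179, np.float64(0.0038)) tall (array([ 0.4674, -0.0722]), array([ 0.4674, -0.0722,  0.015 ]), 0, np.float64(nan))
scene short (array([ 0.6317, -0.2909]), array([ 0.6318, -0.2909,  0.0223]), 181, np.float64(0.0009)) jig (array([ 0.633 , -0.2893]), array([ 0.6342, -0.2908,  0.0227]), 378, np.float64(0.005)) tall (array([ 0.4686, -0.0728]), array([ 0.4687, -0.0728,  0.0149]), 56, np.float64(0.001))h.py:20: RuntimeWarning: Mean of empty slice.
  return f.x.round(4),g.x.round(4),len(p),np.abs(f.fun).mean().round(4)
  ret = ret.dtype.type(ret / rcount)
```

View pics/g3.png

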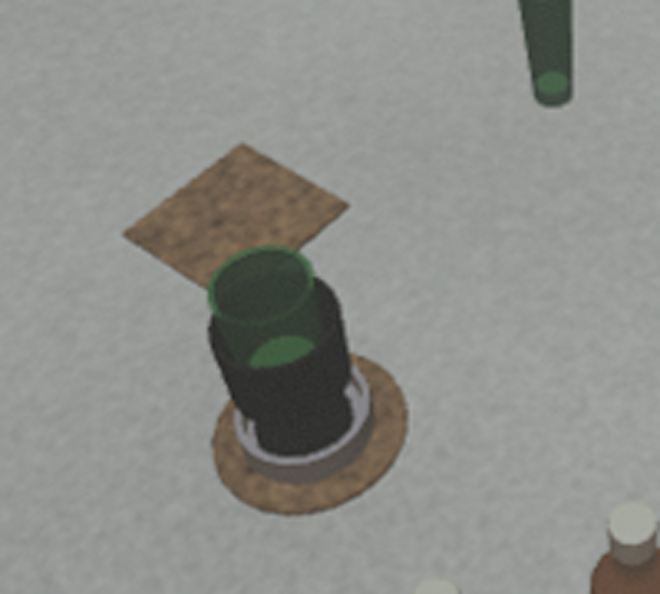

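```bash

python3 -m pendant '0 0 0 0 0 20 0;0 0 0 0 0 50 0;0 0 0 0 0 85 0;0 0 0 0 0 112 0;0 0 0 0 0 128 0;0 0 0 0 0 136 0;0 0 0 0 0 139 0;0 0 0 0 0 139 0'
python3 -m pendant '0 0 0 0 0 0 60;0 0 0 0 0 0 100;0 0 0 0 0 0 130;0 0 0 0 0 0 145;0 0 0 0 0 0 155;0 0 0 0 0 0 165;0 0 0 0 0 0 175;0 0 0 0 0 0 185'
python3 -m pendant '0 0 0 0 0 0 195;0 0 0 0 0 0 195;0 0 0 0 0 0 195;0 0 0 0 0 0 195'
python3 -m pendant '0 0 0 0 0 -5 195;0 0 0 0 0 -15 195;0 0 0 0 0 -35 195;0 0 0 0 0 -65 195;0 0 0 0 0 -100 195;0 0 0 0 0 -120 195;0 0 0 0 0 -130 195;0 0 0 0 0 -130 195'
python3 look.py t1 .218 .015
```

```text
t: 26.68
ee_pos: [0.4674, -0.0733, 0.0801]
eef_rot: [-0.0, 0.001, 1.0, 0.0]
wrist_force: [-0.2, 0.2, 0.5]
opening: 1.002
t: 27.35
ee_pos: [0.4678, -0.0729, 0.0815]
eef_rot: [0.001, 0.0, 1.0, -0.0]
wrist_force: [-0.8, 0.2, 6.3]
opening: 0.37
t: 27.68
ee_pos: [0.4678, -0.073, 0.0815]
eef_rot: [0.001, 0.0, 1.0, -0.0]
wrist_force: [-1.3, 0.5, 5.6]
opening: 0.369
t: 28.35
ee_pos: [0.4682, -0.0732, 0.2133]
eef_rot: [0.003, 0.0, 1.0, -0.001]
wrist_force: [1.0, -0.4, -0.7]
opening: 0.362
t 28.35 pos [468.2 -73.2 213.3] open 0.362 F [ 1.  -0.4 -0.7] align [-0.12  0.31 -0.02]
rim [ 0.4704 -0.0726] [ 0.471  -0.0751  0.0181] 143 0.0035
lowest [0.1293 0.1426 0.1639]
crop origin 189 88
```

View pics/t1.png

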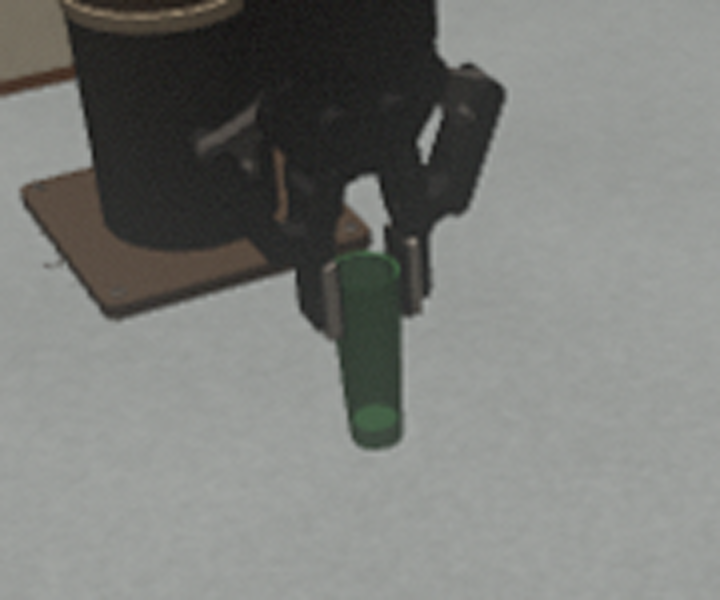

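```bash

python3 -m pendant '0 0 0 -6 -8 -10 195;0 0 0 -20 -27 -20 195;0 0 0 -41 -55 -25 195;0 0 0 -64 -86 -25 195;0 0 0 -87 -117 -25 195;0 0 0 -109 -146 -25 195;0 0 0 -128 -171 -25 195;0 0 0 -144 -192 -25 195'
python3 -m pendant '0 0 0 -10 -14 0 195;0 0 0 -16 -22 0 195;0 0 0 -19 -26 0 195;0 0 0 -19 -26 0 195;0 0 0 -19 -26 0 195;0 0 0 -19 -26 0 195'
python3 look.py t2 .243 .015
```

```text
t: 29.07
ee_pos: [0.6106, -0.2662, 0.231]
eef_rot: [-0.002, 0.001, 1.0, 0.001]
wrist_force: [-0.1, -0.6, -1.0]
opening: 0.365
t: 29.57
ee_pos: [0.6293, -0.2897, 0.2349]
eef_rot: [-0.0, -0.0, 1.0, 0.0]
wrist_force: [-0.9, 0.4, -1.3]
opening: 0.36
t 29.57 pos [ 629.3 -289.7  234.9] open 0.36 F [-0.9  0.4 -1.3] align [ 0.05 -0.05  0.02]
rim [ 0.6331 -0.2895] [ 0.6345 -0.2904  0.0193] 168 0.0049
lowest [0.1501 0.1685 0.1968]
crop origin 90 172
```

View pics/t2.png

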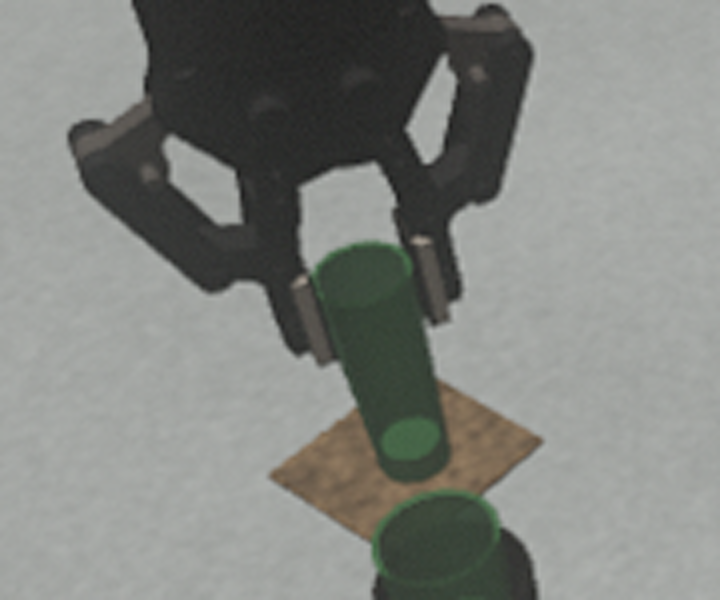

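```bash

python3 - <<'E'
from h import *
d=arm.get_image("scene")
for x,y,z in((413,457,.153),(362,275,.241)): print(world(d,90+x/4,172+y/4,z).round(4))
E
```

```text
[ 0.6299 -0.2901  0.153 ]
[ 0.6334 -0.2896  0.241 ]
```

```bash

python3 -m pendant '0 0 0 -1 -1 12 195;0 0 0 -1 -1 32 195;0 0 0 -1 -1 52 195;0 0 0 -1 -1 68 195;0 0 0 -1 -1 80 195;0 0 0 -1 -1 88 195;0 0 0 -1 -1 92 195;0 0 0 -1 -1 92 195'
python3 -m pendant '0 0 0 0 0 0.7 195;0 0 0 0 0 1.4 195;0 0 0 0 0 2.1 195;0 0 0 0 0 2.8 195;0 0 0 0 0 3.5 195;0 0 0 0 0 3.5 195;0 0 0 0 0 3.5 195'
python3 -m pendant '0 0 0 0 0 0.4 195;0 0 0 0 0 0.8 195;0 0 0 0 0 1.2 195;0 0 0 0 0 1.2 195;0 0 0 0 0 1.2 195'
```

```text
t: 30.33
ee_pos: [0.6305, -0.2916, 0.1422]
eef_rot: [-0.001, 0.0, 1.0, 0.0]
wrist_force: [-0.1, 0.8, -1.1]
opening: 0.359
t: 30.92
ee_pos: [0.6308, -0.2918, 0.1398]
eef_rot: [0.0, 0.0, 1.0, -0.0]
wrist_force: [0.3, 0.3, -0.6]
opening: 0.365
t: 31.33
ee_pos: [0.6308, -0.2918, 0.1384]
eef_rot: [-0.0, 0.0, 1.0, 0.0]
wrist_force: [0.6, -0.7, -1.1]
opening: 0.365
```

```bash

python3 -m pendant '0 0 0 0 0 0.4 195;0 0 0 0 0 0.8 195;0 0 0 0 0 0.8 195;0 0 0 0 0 0.8 195'
python3 -m pendant '0 0 0 0 0 0.4 195;0 0 0 0 0 0.8 195;0 0 0 0 0 0.8 195;0 0 0 0 0 0.8 195'
```

```text
t: 31.67
ee_pos: [0.6308, -0.2918, 0.1377]
eef_rot: [-0.0, 0.0, 1.0, 0.0]
wrist_force: [0.6, -0.1, -1.8]
opening: 0.362
t: 32.0
ee_pos: [0.6311, -0.2918, 0.1376]
eef_rot: [0.0, 0.0, 1.0, -0.0]
wrist_force: [-0.2, 0.5, 3.0]
opening: 0.365
```

```bash

python3 -m pendant '0 0 0 0 0 0 168;0 0 0 0 0 0 160;0 0 0 0 0 0 150;0 0 0 0 0 0 135;0 0 0 0 0 0 115;0 0 0 0 0 0 90;0 0 0 0 0 0 60;0 0 0 0 0 0 60'
python3 -m pendant '0 0 0 0 0 -10 60;0 0 0 0 0 -35 60;0 0 0 0 0 -70 60;0 0 0 5 12 -100 60;0 0 0 20 36 -110 60;0 0 0 40 64 -110 60;0 0 0 62 95 -110 60;0 0 0 84 126 -110 60'
python3 -m pendant '0 0 0 10 15 0 60;0 0 0 10 15 0 60;0 0 0 10 15 0 60;0 0 0 10 15 0 60;0 0 0 10 15 0 60;0 0 0 10 15 0 60'
cat > chk.py <<'E'
from h import *
import sys
to()
for n in("top","scene"):
    d=arm.get_image(n);P=cloud(d); c=(.631,-.29)
    print(n,"tall",rimfit(P,c,.144,.015,win=.025),"short",rimfit(P,c,.114,.0225,win=.03))
cv2.imwrite(f"pics/{sys.argv[1]}.png",cv2.resize(d["image"][200:400,100:400],(780,520),interpolation=cv2.INTER_CUBIC))
E
python3 chk.py f1
```

```text
t: 32.67
ee_pos: [0.6308, -0.2918, 0.1368]
eef_rot: [-0.0, 0.0, 1.0, 0.0]
wrist_force: [0.8, 0.1, -0.5]
opening: 0.764
t: 33.33
ee_pos: [0.5462, -0.1649, 0.2483]
eef_rot: [0.001, 0.001, 1.0, -0.0]
wrist_force: [0.8, 0.4, -0.8]
opening: 0.767
t: 33.83
ee_pos: [0.5375, -0.1518, 0.247]
eef_rot: [0.0, 0.001, 1.0, -0.0]
wrist_force: [-0.2, 0.2, -0.2]
opening: 0.765
t 33.83 pos [ 537.5 -151.8  247. ] open 0.765 F [-0.2  0.2 -0.2] align [-0.01  0.01 -0.09]
top tall (array([ 0.6297, -0.2901]), array([ 0.6296, -0.29  ,  0.0151]), 45, np.float64(0.0009)) short (array([ 0.6285, -0.2795]), array([ 0.6329, -0.2823,  0.018 ]), 36, np.float64(0.0017))
scene tall (array([ 0.6319, -0.2918]), array([ 0.6319, -0.2918,  0.0149]), 118, np.float64(0.0008)) short (array([ 0.6294, -0.2904]), array([ 0.6306, -0.2899,  0.0201]), 244, np.float64(0.004))
```

View pics/f1.png

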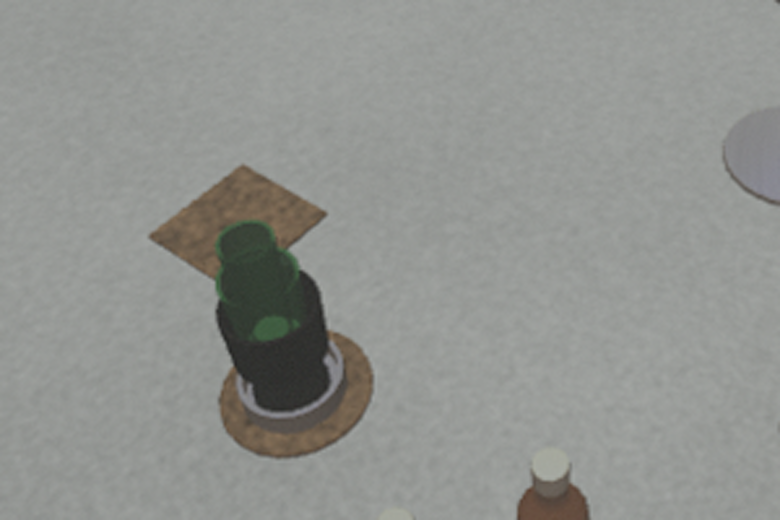

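The tall glass stands inside the short one. Its rim is at the expected 144 mm height, on the tower axis in both cameras, and the gripper is clear, so I am handing in.

```bash
python3 -c "
from cell import arm
print(arm.finish_job())"
```

```text
the job is handed in; nothing more can be done
None
```

I built the bar set on the round cork mat in the order asked: pewter dish, black jigger, short wide glass, then tall slim glass. I let go of each piece once it stood in place, and lowered the glasses to a light touch of about 3–6 N before opening. I handed the job in at about 34 s on the robot's clock; it reported no verdict.

**Last checks:**
- **Tall glass:** both cameras found its rim at the expected height of 144 mm. It sits within about 3 mm of the dish's centre, which itself was within about 1 mm of the mat's centre.
- **Overall picture:** the last picture shows the tower upright and the gripper clear of everything, with the wrist force near zero.
- **Corkscrew and lid:** I never moved or touched either, though I did not measure them again at the end.

**Checks that failed or disagreed:**
- The two cameras differed by about 2–3 mm, so I used their average.
- Once pieces stood inside one another, the circle fits on the lower rims (dish, jigger, short glass) became unreliable, so I judged those by picture.
- A few top-camera fits found no points because the arm blocked the view.

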